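# Re-sort the microscope objectives in their parking dishes

### The arm

A 6-joint arm with a two-finger parallel gripper is mounted at the origin on the work surface. World frame = base frame: x ahead of the robot, y to its left, z up, the work surface at z = 0. Lengths are in m, angles in rad, forces in N, time in s.
With the tool pointing down it reaches from about 0.375 to 0.9 m from the base axis. Payload 3.1 kg.
Tool frame: the origin (TCP) lies midway between the tips of the shut fingers; the grasp point (between the pads) lies 19 mm behind it; x points along the fingers, z is the direction in which the jaws open and shut, and the axes are right-handed (so a half turn about x gives the same grasp; the last joint's range is limited). The gripper opens to 87 mm and grips with 3 to 60 N. Pads are 19 mm wide; open, the fingers measure 117 mm over their backs; the gripper's body (75 mm by 190 mm) begins 51 mm behind the grasp point.
Start: joints at [1.121, 0.527, 1.433, -0, 1.181, -0.178], TCP at [0.167, 0.602, 0.223] pointing down, gripper open.
Joint ranges: [-3.08, 3.08], [-0.75, 2.2], [0.22, 2.44], [-1.43, 4.57], [0, 2.65], [-2.85, 2.85]. Speed limits (rad/s): [2.79, 2.79, 3.14, 3.14, 3.14, 3.14].

### API

Orientations are given as a unit quaternion [x, y, z, w].
In Python, from rig import robot, optics, workorder gives the robot as it stands.
- The arm moves only by the tool arm_command, never from a script. Its argument "plan" is a list of rows, each a list of 7 numbers: the shift along the tool's x, y, z in cm, then the turn, a rotation vector about the tool's x, y, z in rad, then the finger opening in cm, from 0 to 8.7. In form: [[x, y, z, ax, ay, az, gripper], ...]. A call has 1 to 12 rows; each row shifts and turns the pose as measured when the row begins, along the tool's axes as they then stand; what a row does not reach is not made up. A row lasts 1/8 s, in which the tool goes at most 62.5 mm and 10.7 degrees, less where a joint would pass 70% of its speed; a pose out of reach is approached as far as the arm can. A call with a gripper value outside its range is refused whole. The fingers move at their own pace and stop on an object; "grip_force" is the grip in N (left out, the last holds). Time passes only in rows, so rows that do not move let the fingers close. It gives the time, the measured TCP pose, the force and the opening at its end, in the units of the state.
- robot.get_obs(): the state, without advancing time (a new reading comes with each control period).
- optics.camera(name): name is "scene" or "top"; returns (picture, depth): 400x640x3 uint8, blue, green, red; 400x640 float32, m along the optical axis (not along the pixel's ray), 0 where there is no reading.
- optics.camera_info(name): a dict with "mtx" (3x3 intrinsics, pixels), "k1" (the pictures are not rectified: a ray, as slopes to the right and down, at radius r is drawn at 1 + k1 r^2 times it, then the intrinsics apply), "position" and "rotation" of the camera in the world. Camera axes: x right, y down, z forward; pixel columns grow to the right and rows downward; lengths in m; the calibration is good to about 2 mm. A picture is of the moment at which its call begins. camera_info takes no time and is no camera call.
- workorder.hand_in(): hands the job in, once; it reports no verdict.
The state is a dict: "time": time; "q": joint angles; "joint_velocities": joint speeds; "joint_torque": joint torques, N m; "position": TCP position; "tool_rot": TCP orientation; "ft_force": force on the tool from outside, world axes, zero at the start; "moment": the same for the moment, N m; "grip_width": finger opening in m.
Only numpy, scipy, OpenCV 4.12 (cv2) and the standard library are available. Lean on these libraries where they do the work, as an engineer would, in place of code of your own. Each camera call takes 0.05 s, during which the arm holds its last target. There are 200 camera calls.

### The job

The four microscope objectives have been put away in each other's parking dishes: using the empty white dish as the spare place, move them so that each stands upright, flat on the floor of the dish in the colour of its own band, and the white dish is empty again. They are delicate optics, so set each one down in a dish rather than dropping it, and never stand one on the bare bench or tip it over. Leave the wash bottle standing where it is.

Things in the scene. Friction and masses are not known exactly. Their poses are not given: they have to be found in the camera images.
- objective_red: Loose microscope objective with red band, thread down, lens up, 52 mm tall, 0.13 to 0.25 kg, round. From the bottom: thread 30 mm across to 7 mm up; straight silver barrel 38 mm across, 7 to 42 mm up (grip here; top 8 mm red); red cone to 22 mm across at 48 mm; dark nose 19 mm across. Origin: centre of underside, z up its axis. Starts in a dish of another colour.
- objective_yellow: Loose microscope objective with yellow band, thread down, lens up, 56 mm tall, 0.13 to 0.25 kg, round. From the bottom: thread 30 mm across to 7 mm up; straight silver barrel 38 mm across, 7 to 42 mm up (grip here; top 8 mm yellow); yellow cone to 22 mm across at 48 mm; dark nose 19 mm across. Origin: centre of underside, z up its axis. Starts in a dish of another colour.
- objective_green: Loose microscope objective with green band, thread down, lens up, 60 mm tall, 0.13 to 0.25 kg, round. From the bottom: thread 30 mm across to 7 mm up; straight silver barrel 38 mm across, 7 to 42 mm up (grip here; top 8 mm green); green cone to 22 mm across at 48 mm; dark nose 19 mm across. Origin: centre of underside, z up its axis. Starts in a dish of another colour.
- objective_blue: Loose microscope objective with blue band, thread down, lens up, 64 mm tall, 0.13 to 0.25 kg, round. From the bottom: thread 30 mm across to 7 mm up; straight silver barrel 38 mm across, 7 to 42 mm up (grip here; top 8 mm blue); blue cone to 22 mm across at 48 mm; dark nose 19 mm across. Origin: centre of underside, z up its axis. Starts in a dish of another colour.
- dish_red: Round red parking dish fixed to the bench, open above, 72 mm across outside (80 mm over its 3 mm high black foot), 13 mm high, round wall 8 mm thick, so 56 mm across inside; its flat floor is 6 mm above the bench. Origin: centre of its underside, on the bench, z up. Home of the objective with the red band; another objective stands in it at the start.
- dish_yellow: Round yellow parking dish fixed to the bench, open above, 72 mm across outside (80 mm over its 3 mm high black foot), 13 mm high, round wall 8 mm thick, so 56 mm across inside; its flat floor is 6 mm above the bench. Origin: centre of its underside, on the bench, z up. Home of the objective with the yellow band; another objective stands in it at the start.
- dish_green: Round green parking dish fixed to the bench, open above, 72 mm across outside (80 mm over its 3 mm high black foot), 13 mm high, round wall 8 mm thick, so 56 mm across inside; its flat floor is 6 mm above the bench. Origin: centre of its underside, on the bench, z up. Home of the objective with the green band; another objective stands in it at the start.
- dish_blue: Round blue parking dish fixed to the bench, open above, 72 mm across outside (80 mm over its 3 mm high black foot), 13 mm high, round wall 8 mm thick, so 56 mm across inside; its flat floor is 6 mm above the bench. Origin: centre of its underside, on the bench, z up. Home of the objective with the blue band; another objective stands in it at the start.
- dish_white: Round white parking dish fixed to the bench, open above, 72 mm across outside (80 mm over its 3 mm high black foot), 13 mm high, round wall 8 mm thick, so 56 mm across inside; its flat floor is 6 mm above the bench. Origin: centre of its underside, on the bench, z up. Empty at the start: the spare place.
- wash_bottle: Bystander: white plastic wash bottle with blue cap and bent blue spout, 60 mm across, about 180 mm tall, standing loose at the far side of the dishes. Origin: centre of its underside, z up; the spout points along its +x, 64 mm out.

How it is judged:
By the outcome, as a careful person would: the job done as asked, in the order asked, and still so for the second after the job is handed in, with the robot touching nothing.
It also fails if it takes over 128 s, if anything falls off the work surface, if the arm or the gripper's body presses on something with over 40 N, if the wrist force passes 120 N, or if a joint passes its speed limit or range.

## Working session

There is one attempt and no reset: what is moved stays moved. The work goes in short steps, Python scripts to look and compute and a tool call to move; the robot and the scene stay as the last step left them, time stands still between calls to the robot, and variables do not carry over. Pictures are saved under pics/ and viewed, about 12 in all and at most 16, crops included, and the job is handed in when it is done.

Besides the shell and the picture viewer there is one more tool, called by a JSON object that holds its "method" and its "body". arm_command: Moves the arm, as the interface text tells. Its arguments: {"type":"object","properties":{"plan":{"type":"array"},"grip_force":{"type":"number"}},"required":["plan"]}

```bash
mkdir -p pics && python3 - <<'E'
from rig import robot, optics
import cv2, numpy as np
print(robot.get_obs())
for n in("top","scene"):
    p,d=optics.camera(n); cv2.imwrite(f"pics/{n}0.png",p); np.save(f"{n}0.npy",d); print(n,optics.camera_info(n))
E
```

```text
{'time': 0.0, 'q': array([ 1.12145118e+00,  5.28446602e-01,  1.43392351e+00, -2.25581411e-05,
        1.18141397e+00, -1.78500412e-01]), 'joint_velocities': array([ 2.84512820e-04,  9.47178617e-05, -1.00578861e-04, -5.02180857e-04,
        1.49303278e-03,  5.47022121e-04]), 'joint_torque': array([-4.35072971e-04, -4.40044677e+01, -1.76595676e+01,  6.33560889e-02,
        5.82658290e-02, -1.31522334e-04]), 'position': array([0.16686255, 0.60153452, 0.22157693]), 'tool_rot': array([-0.42827843,  0.56361134,  0.42756147,  0.56223752]), 'ft_force': array([0.64758816, 0.08563831, 1.14755977]), 'moment': array([-0.01552269,  0.08022543,  0.05576645]), 'grip_width': 0.08717455223453194}
top {'mtx': array([[380.75445345,   0.        , 320.8281893 ],
       [  0.        , 380.75445345, 197.23945534],
       [  0.        ,   0.        ,   1.        ]]), 'k1': 0.019168852777980704, 'position': array([ 0.45071606, -0.01267205,  0.78748332]), 'rotation': array([ 0.73047866, -0.67311954,  0.07684031, -0.0860615 ])}
scene {'mtx': array([[401.84945015,   0.        , 320.87116299],
       [  0.        , 401.84945015, 200.29130844],
       [  0.        ,   0.        ,   1.        ]]), 'k1': -0.0873573183568319, 'position': array([ 1.27681399, -0.07523353,  0.52688518]), 'rotation': array([ 0.67383986,  0.57905674, -0.30750977, -0.34069177])}
```

View pics/top0.png

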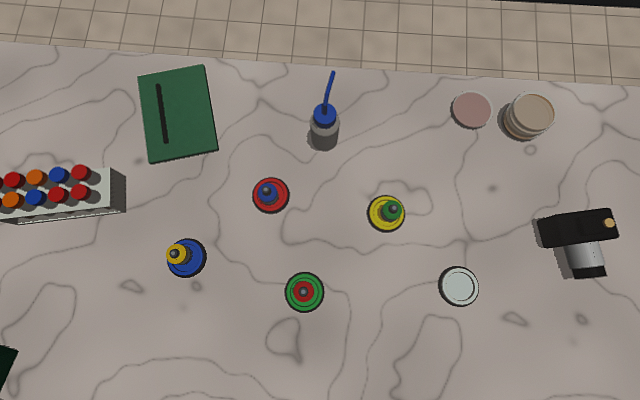

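View pics/scene0.png

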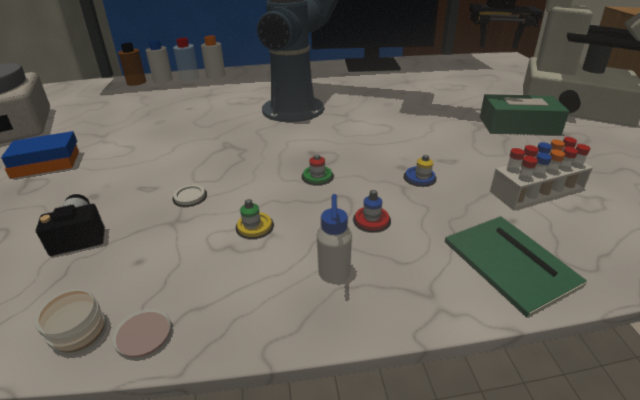

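```bash
cat > h.py <<'E'
import numpy as np, cv2
from scipy.spatial.transform import Rotation as R
from rig import robot, optics
def K(n):
    i=optics.camera_info(n); return i,R.from_quat(i["rotation"]).as_matrix()
def pix2plane(n,uv,z):
    i,M=K(n); uv=np.atleast_2d(np.float64(uv)).reshape(-1,1,2)
    s=cv2.undistortPoints(uv,i["mtx"],np.array([i["k1"],0,0,0.]))[:,0]
    d=np.c_[s,np.ones(len(s))]@M.T; p=i["position"]
    return p+d*((z-p[2])/d[:,2])[:,None]
def proj(n,P):
    i,M=K(n); q=(np.atleast_2d(P)-i["position"])@M
    return cv2.projectPoints(q.reshape(-1,1,3),np.zeros(3),np.zeros(3),i["mtx"],np.array([i["k1"],0,0,0.]))[0][:,0]
def circ(c,r,z,n=72):
    a=np.linspace(0,2*np.pi,n); return np.c_[c[0]+r*np.cos(a),c[1]+r*np.sin(a),np.full(n,z)]
E
python3 - <<'E'
from h import *
p=cv2.imread("pics/top0.png"); d=np.load("top0.npy")
C={"red":(271,195),"yellow":(386,213),"green":(305,292),"blue":(187,258),"white":(459,286)}
tiles=[]
for n,(u,v) in C.items():
    s=7; r=28
    t=cv2.resize(p[v-r:v+r,u-r:u+r][:,:],None,fx=s/1.5,fy=s/1.5,interpolation=cv2.INTER_CUBIC)
    cv2.putText(t,f"{u-r},{v-r}",(3,12),0,.4,(0,0,255)); tiles.append(t)
    print(n,pix2plane("top",(u,v),.01).round(3),d[v-3:v+4:3,u])
tiles.append(np.zeros_like(tiles[0]))
cv2.imwrite("pics/c0.png",np.vstack([np.hstack(tiles[:3]),np.hstack(tiles[3:])])); print(tiles[0].shape)
E
```

```text
red [[0.629 0.11  0.01 ]] [0.756667   0.75791055 0.7595303 ]
yellow [[ 0.61  -0.132  0.01 ]] [0.7475773  0.7488075  0.75160956]
green [[0.438 0.021 0.01 ]] [0.71083945 0.71080863 0.7082542 ]
blue [[0.485 0.264 0.01 ]] [0.74662596 0.7495947  0.7594505 ]
white [[ 0.475 -0.282  0.01 ]] [0.76227987 0.7612821  0.76052326]
(261, 261, 3)
```

View pics/c0.png

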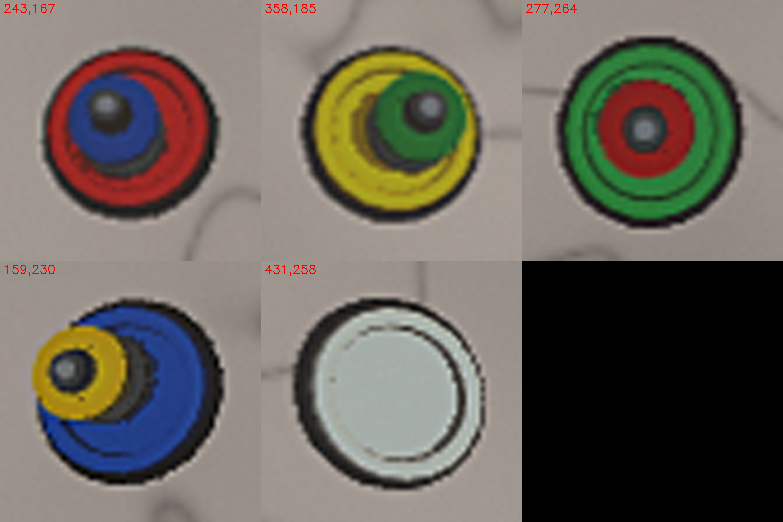

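```bash
cat > ov.py <<'E'
from h import *
S=7/1.5
def overlay(p,C,D,O,out,s=S,r=28):
    # C crop centres; D dish xy; O name->(xy,height)
    T=[]
    for n,(u,v) in C.items():
        t=cv2.resize(p[v-r:v+r,u-r:u+r],None,fx=s,fy=s,interpolation=cv2.INTER_CUBIC)
        def dr(P,c):
            q=(proj("top",P)-[u-r,v-r]+.5)*s-.5
            cv2.polylines(t,[np.int32(q*16)],False,c,1,cv2.LINE_AA,4)
        dr(circ(D[n],.036,.013),(255,255,255)); dr(circ(D[n],.040,.003),(255,255,0))
        if n in O:
            xy,h=O[n]; dr(circ(xy,.019,.048),(255,0,255)); dr(circ(xy,.0095,.006+h),(255,255,255))
        T.append(t)
    while len(T)%3: T.append(np.zeros_like(T[0]))
    cv2.imwrite(out,np.vstack([np.hstack(T[i:i+3]) for i in range(0,len(T),3)]))
E
python3 - <<'E'
from ov import *
p=cv2.imread("pics/top0.png")
C={"red":(271,195),"yellow":(386,213),"green":(305,292),"blue":(187,258),"white":(459,286)}
rim={"red":(130,128),"yellow":(135,130),"green":(128,132),"blue":(121,126),"white":(139,135)}
nose={"red":(109,109,.064),"yellow":(165,109,.060),"green":(123,129,.052),"blue":(72,109,.056)}
px=lambda n,q:(np.array(C[n])-28+(np.array(q[:2])+.5)/S-.5)
D={n:pix2plane("top",px(n,q),.013)[0,:2] for n,q in rim.items()}
O={n:(pix2plane("top",px(n,q),.006+q[2])[0,:2],q[2]) for n,q in nose.items()}
for n in D: print(n,D[n].round(4),O[n][0].round(4) if n in O else "")
overlay(p,C,D,O,"pics/c1.png")
E
```

```text
red [0.6305 0.1107] [0.6247 0.1113]
yellow [ 0.611 -0.133] [ 0.6099 -0.1367]
green [0.4384 0.0223] [0.4401 0.0224]
blue [0.4876 0.2684] [0.4905 0.2714]
white [ 0.4743 -0.284 ]
```

View pics/c1.png

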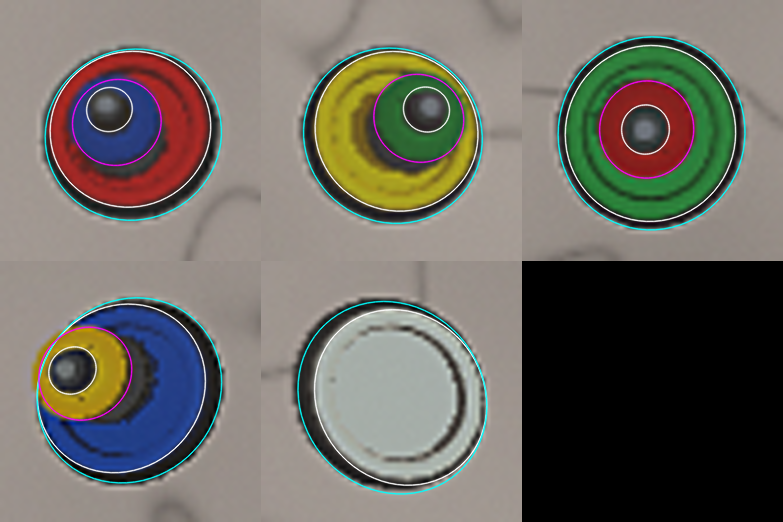

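```bash
cat > go.py <<'E'
import sys
from h import *
def go(*T):
    o=robot.get_obs(); M=R.from_quat(o["tool_rot"]); 
    print("t",round(o["time"],2),"pos",o["position"].round(4),"F",o["ft_force"].round(1),"w",round(o["grip_width"],4))
    for s in (1,-1):   # desired: x down, z along +-world y
        x=np.array([0,0,-1.]);z=np.array([0,s,0.]);D=R.from_matrix(np.c_[x,np.cross(z,x),z])
        print(" turn",s,(M.inv()*D).as_rotvec().round(4))
    m=M.as_matrix(); prev=o["position"]
    for t in T: print(" ->",t,"cm tool",((np.array(t)-prev)@m*100).round(2)); prev=np.array(t)
if __name__=="__main__": 
    go(*[tuple(map(float,a.split(","))) for a in sys.argv[1:]])
E
python3 go.py .44,.0224,.16; python3 -c "
from h import *
print(R.from_quat(robot.get_obs()['tool_rot']).as_matrix().round(3), pix2plane('top',(324,130),.1))"
```

```text
t 0.1 pos [0.1669 0.6016 0.2217] F [-0.8 -0.4 -0.2] w 0.0868
 turn 1 [-0.2708 -0.0019 -0.0006]
 turn -1 [ 2.8708e+00 -9.0000e-04  2.7000e-03]
 -> (0.44, 0.0224, 0.16) cm tool [  6.25 -41.82 -48.49]
[[-0.001 -0.964  0.268]
 [-0.002  0.268  0.964]
 [-1.     0.    -0.002]] [[0.74549023 0.00791164 0.1       ]]
```

{"method": "arm_command", "body": {"plan": [[0, 0, 0, -0.135, 0, 0, 8.7], [0, 0, 0, -0.135, 0, 0, 8.7], [0, -2.7, -5.8, 0, 0, 0, 8.7], [0, -2.7, -5.8, 0, 0, 0, 8.7], [0, -2.7, -5.8, 0, 0, 0, 8.7], [0, -2.7, -5.8, 0, 0, 0, 8.7], [0, -2.7, -5.8, 0, 0, 0, 8.7], [0, -2.7, -5.8, 0, 0, 0, 8.7], [0, -2.7, -5.8, 0, 0, 0, 8.7], [0, -2.7, -5.8, 0, 0, 0, 8.7], [0, -2.7, -5.8, 0, 0, 0, 8.7], [0, 0, 0, 0, 0, 0, 8.7]]}}

```text
time: 1.6
position: [0.4131, 0.0892, 0.22]
tool_rot: [0.504, -0.497, -0.501, -0.497]
ft_force: [0.2, 0.3, 0.5]
grip_width: 0.0867
```

```bash
python3 go.py .44,.0224,.10 .44,.0224,.020
```

```text
t 1.6 pos [0.4131 0.0892 0.22  ] F [0.2 0.3 0.5] w 0.0867
 turn 1 [ 0.0109 -0.0033  0.003 ]
 turn -1 [-3.1306 -0.0048 -0.0051]
 -> (0.44, 0.0224, 0.1) cm tool [12.03 -2.58 -6.67]
 -> (0.44, 0.0224, 0.02) cm tool [8.   0.02 0.03]
```

{"method": "arm_command", "body": {"plan": [[0, -1.3, -3.4, 0, 0, 0, 8.7], [3, -1.3, -3.4, 0, 0, 0, 8.7], [5, 0, 0, 0.01, 0, 0, 8.7], [4, 0, 0, 0, 0, 0, 8.7], [0, 0, 0, 0, 0, 0, 8.7]]}}

```text
time: 2.22
position: [0.4402, 0.0227, 0.0977]
tool_rot: [0.502, -0.499, -0.499, -0.5]
ft_force: [-0.4, -0.6, 0.2]
grip_width: 0.0871
```

```bash
python3 go.py .44,.0224,.020
```

```text
t 2.23 pos [0.4402 0.0227 0.0977] F [-0.4 -0.6  0.2] w 0.0871
 turn 1 [ 0.0021 -0.0014  0.0037]
 turn -1 [-3.1395e+00 -5.8000e-03 -2.2000e-03]
 -> (0.44, 0.0224, 0.02) cm tool [ 7.77  0.05 -0.02]
```

{"method": "arm_command", "body": {"plan": [[3, 0, 0, 0, 0, 0, 8.7], [3, 0, 0, 0, 0, 0, 8.7], [1.8, 0, 0, 0, 0, 0, 8.7], [0, 0, 0, 0, 0, 0, 5], [0, 0, 0, 0, 0, 0, 4.2], [0, 0, 0, 0, 0, 0, 3], [0, 0, 0, 0, 0, 0, 3], [0, 0, 0, 0, 0, 0, 3], [0, 0, 0, 0, 0, 0, 3]], "grip_force": 25}}

```text
time: 3.35
position: [0.4463, 0.0261, 0.0272]
tool_rot: [0.508, -0.494, -0.497, -0.501]
ft_force: [0.5, 0.1, -0.9]
grip_width: 0.0375
```

```bash
python3 go.py .44,.0224,.12 .4745,-.2835,.12
```

```text
t 3.35 pos [0.4463 0.0261 0.0272] F [ 0.5  0.1 -0.9] w 0.0375
 turn 1 [ 0.0091 -0.004   0.019 ]
 turn -1 [-3.1323 -0.0298 -0.0062]
 -> (0.44, 0.0224, 0.12) cm tool [-9.29  0.46 -0.4 ]
 -> (0.4745, -0.2835, 0.12) cm tool [  0.18  -3.17 -30.62]
```

{"method": "arm_command", "body": {"plan": [[0, 0, 0, 0, 0, 0, 5.5], [0, 0, 0, 0, 0, 0, 5.5], [0, 0, 0, 0, 0, 0, 5.5]]}}

```text
time: 3.72
position: [0.4461, 0.0261, 0.027]
tool_rot: [0.508, -0.494, -0.497, -0.501]
ft_force: [0.5, -0.3, -0.8]
grip_width: 0.0536
```

```bash
python3 go.py .44,.0224,.02;python3 -c "
from h import *
o=robot.get_obs();print(o['q'].round(3))
p,d=optics.camera('scene');cv2.imwrite('pics/s1.png',cv2.resize(p[100:240,230:430],None,fx=4,fy=4))"
```

```text
t 3.73 pos [0.4461 0.0261 0.027 ] F [ 0.5 -0.3 -0.8] w 0.0536
 turn 1 [ 0.0085 -0.0037  0.0183]
 turn -1 [-3.1329 -0.0286 -0.0058]
 -> (0.44, 0.0224, 0.02) cm tool [ 0.69  0.62 -0.36]
[-0.193  0.669  2.035 -0.     0.419 -1.772]
```

View pics/s1.png

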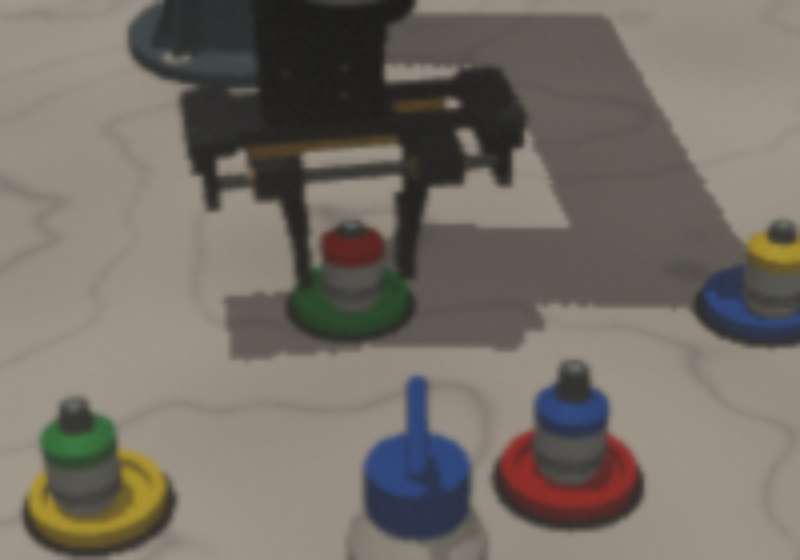

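{"method": "arm_command", "body": {"plan": [[0, 0.3, -0.2, 0, 0, 0.009, 5.5], [0.3, 0.3, -0.2, 0, 0, 0.009, 5.5], [0.4, 0, 0, 0, 0, 0, 5.5], [0, 0, 0, 0, 0, 0, 5.5]]}}

```text
time: 4.28
position: [0.4395, 0.0217, 0.0193]
tool_rot: [0.503, -0.499, -0.502, -0.497]
ft_force: [0.3, 0.1, 0.1]
grip_width: 0.0545
```

```bash
python3 go.py .44,.0224,.02
```

```text
t 4.28 pos [0.4395 0.0217 0.0193] F [0.3 0.1 0.1] w 0.0545
 turn 1 [ 0.0084 -0.0037 -0.0015]
 turn -1 [-3.1332e+00  2.3000e-03 -5.8000e-03]
 -> (0.44, 0.0224, 0.02) cm tool [-0.07 -0.05  0.07]
```

Good; close and lift slightly.

{"method": "arm_command", "body": {"plan": [[0, 0, 0, 0, 0, 0, 3], [0, 0, 0, 0, 0, 0, 3], [0, 0, 0, 0, 0, 0, 3], [0, 0, 0, 0, 0, 0, 3], [-1, 0, 0, 0, 0, 0, 3], [-2, 0, 0, 0, 0, 0, 3], [0, 0, 0, 0, 0, 0, 3]], "grip_force": 25}}

```text
time: 5.15
position: [0.4392, 0.022, 0.0504]
tool_rot: [0.502, -0.499, -0.502, -0.496]
ft_force: [0.6, 0.4, -2.2]
grip_width: 0.0372
```

```bash
python3 go.py .44,.0224,.12 .4745,-.2835,.12
```

```text
t 5.15 pos [0.4392 0.022  0.0504] F [ 0.6  0.4 -2.2] w 0.0372
 turn 1 [ 0.0086 -0.0035 -0.0024]
 turn -1 [-3.133   0.0038 -0.0055]
 -> (0.44, 0.0224, 0.12) cm tool [-6.96 -0.06  0.02]
 -> (0.4745, -0.2835, 0.12) cm tool [  0.1   -3.19 -30.62]
```

{"method": "arm_command", "body": {"plan": [[-3.5, 0, 0, 0.008, 0, 0, 3], [-3.5, 0, 0, 0, 0, 0, 3], [0, -0.5, -5.1, 0, 0, 0, 3], [0, -0.5, -5.1, 0, 0, 0, 3], [0, -0.5, -5.1, 0, 0, 0, 3], [0, -0.5, -5.1, 0, 0, 0, 3], [0, -0.5, -5.1, 0, 0, 0, 3], [0, -0.5, -5.1, 0, 0, 0, 3], [0, 0, 0, 0, 0, 0, 3]]}}

```text
time: 6.28
position: [0.4691, -0.2925, 0.1199]
tool_rot: [-0.501, 0.501, 0.501, 0.497]
ft_force: [0.7, 1.2, -2.3]
grip_width: 0.0373
```

```bash
python3 go.py .4745,-.2835,.035 .4745,-.2835,.020
```

```text
t 6.28 pos [ 0.4691 -0.2925  0.1199] F [ 0.7  1.2 -2.3] w 0.0373
 turn 1 [ 0.0037 -0.0037 -0.005 ]
 turn -1 [-3.1379  0.0079 -0.0057]
 -> (0.4745, -0.2835, 0.035) cm tool [ 8.49 -0.59  0.93]
 -> (0.4745, -0.2835, 0.02) cm tool [ 1.5  -0.01  0.01]
```

{"method": "arm_command", "body": {"plan": [[0, -0.6, 0.9, 0, -0.003, -0.005, 3], [2.5, 0, 0, 0, 0, 0, 3], [2.5, 0, 0, 0, 0, 0, 3], [2, 0, 0, 0, 0, 0, 3], [1, 0, 0, 0, 0, 0, 3], [0, 0, 0, 0, 0, 0, 3]]}}

```text
time: 7.02
position: [0.4736, -0.2714, 0.0364]
tool_rot: [-0.499, 0.497, 0.506, 0.498]
ft_force: [0.9, -0.3, -1.9]
grip_width: 0.0373
```

```bash
python3 go.py .4745,-.2835,.020
```

```text
t 7.03 pos [ 0.4736 -0.2714  0.0364] F [ 0.9 -0.3 -1.9] w 0.0373
 turn 1 [ 0.0099  0.0078 -0.0053]
 turn -1 [-3.1317  0.0082  0.0122]
 -> (0.4745, -0.2835, 0.02) cm tool [ 1.63 -0.09 -1.23]
```

{"method": "arm_command", "body": {"plan": [[0, -0.1, -1.2, 0.01, 0.008, -0.005, 3], [0, 0, 0, 0, 0, 0, 3], [0, 0, 0, 0, 0, 0, 3]]}}

```text
time: 7.4
position: [0.476, -0.2846, 0.0382]
tool_rot: [0.502, -0.5, -0.498, -0.5]
ft_force: [-0.6, 0.1, -2.2]
grip_width: 0.0373
```

```bash
python3 go.py .4745,-.2835,.020
```

```text
t 7.4 pos [ 0.476  -0.2846  0.0382] F [-0.6  0.1 -2.2] w 0.0373
 turn 1 [-0.0002 -0.0033  0.0029]
 turn -1 [3.1414 0.0046 0.0052]
 -> (0.4745, -0.2835, 0.02) cm tool [1.82 0.16 0.12]
```

{"method": "arm_command", "body": {"plan": [[0.6, 0.1, 0.1, 0, -0.003, 0.003, 3], [0.6, 0, 0, 0, 0, 0, 3], [0.3, 0, 0, 0, 0, 0, 3], [0, 0, 0, 0, 0, 0, 3], [0, 0, 0, 0, 0, 0, 3]]}}

```text
time: 8.02
position: [0.4748, -0.2838, 0.0223]
tool_rot: [-0.5, 0.5, 0.5, 0.5]
ft_force: [-0.1, 0.6, -2.3]
grip_width: 0.0374
```

```bash
python3 go.py .4745,-.2835,.020
```

```text
t 8.03 pos [ 0.4748 -0.2838  0.0223] F [-0.1  0.6 -2.3] w 0.0374
 turn 1 [-0.0007 -0.0001 -0.0002]
 turn -1 [ 3.1409e+00 -3.0000e-04  2.0000e-04]
 -> (0.4745, -0.2835, 0.02) cm tool [0.23 0.03 0.03]
```

{"method": "arm_command", "body": {"plan": [[0.15, 0, 0, 0, 0, 0, 3], [0, 0, 0, 0, 0, 0, 3], [0.1, 0, 0, 0, 0, 0, 3], [0, 0, 0, 0, 0, 0, 3]]}}

```text
time: 8.52
position: [0.475, -0.2838, 0.0199]
tool_rot: [-0.5, 0.5, 0.5, 0.5]
ft_force: [-0.7, 1.0, -1.0]
grip_width: 0.0371
```

{"method": "arm_command", "body": {"plan": [[0.08, 0, 0, 0, 0, 0, 3], [0, 0, 0, 0, 0, 0, 3]]}}

```text
time: 8.78
position: [0.4751, -0.284, 0.0192]
tool_rot: [-0.5, 0.5, 0.5, 0.5]
ft_force: [-0.6, -1.0, -1.2]
grip_width: 0.0373
```

{"method": "arm_command", "body": {"plan": [[0.1, 0, 0, 0, 0, 0, 3], [0, 0, 0, 0, 0, 0, 3]]}}

```text
time: 9.02
position: [0.4753, -0.284, 0.0194]
tool_rot: [0.5, -0.5, -0.499, -0.5]
ft_force: [-0.0, 0.2, -1.6]
grip_width: 0.0378
```

{"method": "arm_command", "body": {"plan": [[0, 0, 0, 0, 0, 0, 4.2], [0, 0, 0, 0, 0, 0, 5.5], [0, 0, 0, 0, 0, 0, 6.5], [0, 0, 0, 0, 0, 0, 6.5], [-3, 0, 0, 0, 0, 0, 6.5], [-4, 0, 0, 0, 0, 0, 7], [-4, 0, 0, 0, 0, 0, 7], [0, 0, 0, 0, 0, 0, 7]]}}

```text
time: 10.02
position: [0.4753, -0.2842, 0.1315]
tool_rot: [-0.5, 0.5, 0.5, 0.5]
ft_force: [0.4, -0.4, -0.7]
grip_width: 0.0695
```

```bash
python3 go.py .610,-.1367,.12
```

```text
t 10.03 pos [ 0.4753 -0.2842  0.1315] F [ 0.4 -0.4 -0.7] w 0.0695
 turn 1 [-0.0008 -0.0006  0.0004]
 turn -1 [3.1408e+00 6.0000e-04 1.0000e-03]
 -> (0.61, -0.1367, 0.12) cm tool [  1.15 -13.46  14.76]
```

{"method": "arm_command", "body": {"plan": [[0, -3.4, 3.7, 0, 0, 0, 7], [0.5, -3.4, 3.7, 0, 0, 0, 7], [0.6, -3.4, 3.7, 0, 0, 0, 7], [0, -3.2, 3.6, 0, 0, 0, 7], [0, 0, 0, 0, 0, 0, 7], [0, 0, 0, 0, 0, 0, 7]]}}

```text
time: 10.78
position: [0.6096, -0.1334, 0.1135]
tool_rot: [-0.496, 0.503, 0.502, 0.5]
ft_force: [0.1, 0.5, 0.4]
grip_width: 0.0697
```

```bash
python3 go.py .610,-.1367,.02;python3 -c "
from h import *
p,d=optics.camera('scene');cv2.imwrite('pics/s2.png',cv2.resize(p[100:260,140:340],None,fx=4,fy=3.75))"
```

```text
t 10.78 pos [ 0.6096 -0.1334  0.1135] F [0.1 0.5 0.4] w 0.0697
 turn 1 [-0.0041  0.0022 -0.0082]
 turn -1 [ 3.1375 -0.0129 -0.0034]
 -> (0.61, -0.1367, 0.02) cm tool [ 9.35 -0.12 -0.35]
```

View pics/s2.png

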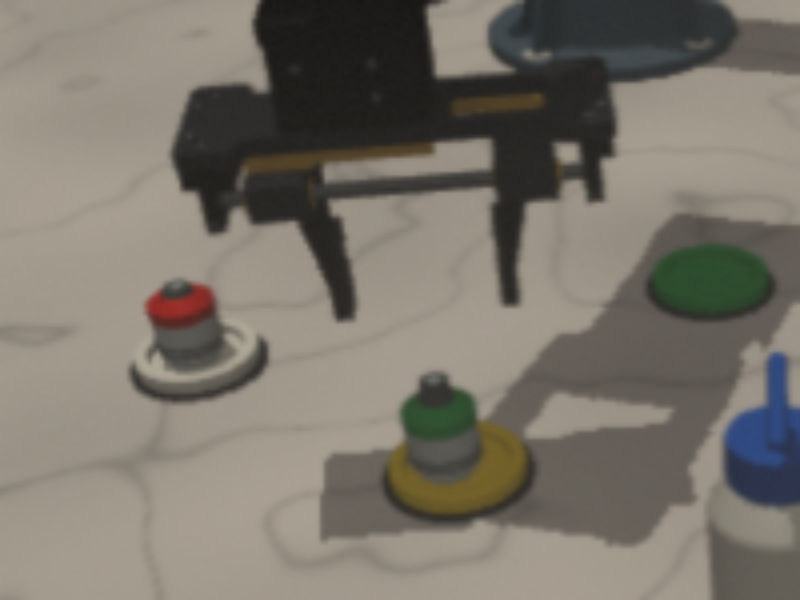

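{"method": "arm_command", "body": {"plan": [[0, -0.1, -0.35, -0.004, 0.002, -0.008, 7], [0, 0, 0, 0, 0, 0, 7], [2, 0, 0, 0, 0, 0, 7], [2, 0, 0, 0, 0, 0, 7], [2, 0, 0, 0, 0, 0, 7], [0, 0, 0, 0, 0, 0, 7]]}}

```text
time: 11.58
position: [0.6083, -0.1432, 0.0533]
tool_rot: [-0.498, 0.502, 0.497, 0.503]
ft_force: [0.3, 0.5, -0.1]
grip_width: 0.07
```

```bash
python3 go.py .610,-.1367,.02
```

```text
t 11.57 pos [ 0.6083 -0.1432  0.0533] F [ 0.3  0.5 -0.1] w 0.07
 turn 1 [-0.0092 -0.0007  0.0016]
 turn -1 [3.1324e+00 2.4000e-03 1.1000e-03]
 -> (0.61, -0.1367, 0.02) cm tool [ 3.33 -0.16  0.66]
```

{"method": "arm_command", "body": {"plan": [[0, -0.15, 0.6, -0.009, 0, 0, 7], [0, 0, 0, 0, 0, 0, 7], [0, 0, 0, 0, 0, 0, 7], [1.5, 0, 0, 0, 0, 0, 7], [1.5, 0, 0, 0, 0, 0, 7], [0, 0, 0, 0, 0, 0, 7]]}}

```text
time: 12.32
position: [0.6114, -0.138, 0.0241]
tool_rot: [0.502, -0.499, -0.498, -0.501]
ft_force: [0.1, 0.3, -0.3]
grip_width: 0.07
```

```bash
python3 go.py .610,-.1367,.02
```

```text
t 12.32 pos [ 0.6114 -0.138   0.0241] F [ 0.1  0.3 -0.3] w 0.07
 turn 1 [-0.0003 -0.0025  0.0057]
 turn -1 [3.1413 0.009  0.0039]
 -> (0.61, -0.1367, 0.02) cm tool [0.4  0.15 0.13]
```

{"method": "arm_command", "body": {"plan": [[0.4, 0.15, 0.15, 0, -0.002, 0.005, 6], [0, 0, 0, 0, 0, 0, 5], [0, 0, 0, 0, 0, 0, 3], [0, 0, 0, 0, 0, 0, 3], [0, 0, 0, 0, 0, 0, 3], [0, 0, 0, 0, 0, 0, 3], [0, 0, 0, 0, 0, 0, 3]]}}

```text
time: 13.2
position: [0.6099, -0.1365, 0.0196]
tool_rot: [0.5, -0.5, -0.5, -0.5]
ft_force: [-0.0, -0.5, -1.0]
grip_width: 0.0375
```

{"method": "arm_command", "body": {"plan": [[-2, 0, 0, 0, 0, 0, 3], [-4, 0, 0, 0, 0, 0, 3], [-4, 0, 0, 0, 0, 0, 3], [0, 0, 0, 0, 0, 0, 3], [0, 0, 0, 0, 0, 0, 3]]}}

```text
time: 13.82
position: [0.6092, -0.1361, 0.1251]
tool_rot: [-0.5, 0.5, 0.5, 0.5]
ft_force: [-1.5, 0.5, -2.4]
grip_width: 0.0373
```

```bash
python3 go.py .4384,.0223,.12
```

```text
t 13.82 pos [ 0.6092 -0.1361  0.1251] F [-1.5  0.5 -2.4] w 0.0373
 turn 1 [-0.0002 -0.0002 -0.0001]
 turn -1 [ 3.1414e+00 -2.0000e-04  3.0000e-04]
 -> (0.4384, 0.0223, 0.12) cm tool [ 0.51 17.08 15.84]
```

{"method": "arm_command", "body": {"plan": [[0, 2.8, 2.6, 0, 0, 0, 3], [0, 2.8, 2.6, 0, 0, 0, 3], [0, 2.8, 2.6, 0, 0, 0, 3], [0, 2.8, 2.6, 0, 0, 0, 3], [0, 2.8, 2.6, 0, 0, 0, 3], [0, 2.8, 2.6, 0, 0, 0, 3], [0, 0, 0, 0, 0, 0, 3], [0, 0, 0, 0, 0, 0, 3]]}}

```text
time: 14.82
position: [0.4301, 0.0252, 0.118]
tool_rot: [-0.495, 0.504, 0.504, 0.497]
ft_force: [0.6, 0.5, -2.8]
grip_width: 0.0369
```

```bash
python3 go.py .4384,.0223,.12
```

```text
t 14.82 pos [0.4301 0.0252 0.118 ] F [ 0.6  0.5 -2.8] w 0.0369
 turn 1 [-0.002   0.0039 -0.0161]
 turn -1 [ 3.1395 -0.0252 -0.0061]
 -> (0.4384, 0.0223, 0.12) cm tool [-0.21 -0.82 -0.29]
```

Correct, then descend to about 0.04.

{"method": "arm_command", "body": {"plan": [[0, -0.8, -0.3, -0.002, 0.004, -0.016, 3], [0, 0, 0, 0, 0, 0, 3], [0, 0, 0, 0, 0, 0, 3], [2, 0, 0, 0, 0, 0, 3], [2, 0, 0, 0, 0, 0, 3], [2, 0, 0, 0, 0, 0, 3], [1.5, 0, 0, 0, 0, 0, 3], [0, 0, 0, 0, 0, 0, 3], [0, 0, 0, 0, 0, 0, 3]]}}

```text
time: 15.95
position: [0.4454, 0.0182, 0.0411]
tool_rot: [-0.502, 0.499, 0.496, 0.503]
ft_force: [-0.5, 0.6, -2.1]
grip_width: 0.0375
```

```bash
python3 go.py .4384,.0223,.0196
```

```text
t 15.95 pos [0.4454 0.0182 0.0411] F [-0.5  0.6 -2.1] w 0.0375
 turn 1 [-0.0042 -0.0023  0.0086]
 turn -1 [3.1374 0.0135 0.0035]
 -> (0.4384, 0.0223, 0.0196) cm tool [2.14 0.72 0.41]
```

{"method": "arm_command", "body": {"plan": [[0, 0.5, 0.3, -0.003, -0.001, 0.006, 3], [0, 0, 0, 0, 0, 0, 3], [0, 0, 0, 0, 0, 0, 3], [0.7, 0, 0, 0, 0, 0, 3], [0.7, 0, 0, 0, 0, 0, 3], [0, 0, 0, 0, 0, 0, 3], [0, 0, 0, 0, 0, 0, 3]]}}

```text
time: 16.82
position: [0.4413, 0.0213, 0.0275]
tool_rot: [0.502, -0.499, -0.498, -0.501]
ft_force: [-1.0, 1.0, -1.6]
grip_width: 0.0372
```

```bash
python3 go.py .4384,.0223,.0196
```

```text
t 16.82 pos [0.4413 0.0213 0.0275] F [-1.   1.  -1.6] w 0.0372
 turn 1 [-0.0008 -0.0018  0.0053]
 turn -1 [3.1408e+00 8.4000e-03 2.9000e-03]
 -> (0.4384, 0.0223, 0.0196) cm tool [0.79 0.29 0.1 ]
```

{"method": "arm_command", "body": {"plan": [[0.3, 0.3, 0.1, 0, -0.002, 0.005, 3], [0.2, 0, 0, 0, 0, 0, 3], [0.2, 0, 0, 0, 0, 0, 3], [0, 0, 0, 0, 0, 0, 3], [0.1, 0, 0, 0, 0, 0, 3], [0, 0, 0, 0, 0, 0, 3]]}}

```text
time: 17.58
position: [0.4384, 0.0222, 0.0196]
tool_rot: [-0.5, 0.5, 0.5, 0.501]
ft_force: [-0.0, 0.4, -3.3]
grip_width: 0.0373
```

```bash
python3 go.py .4384,.0223,.0196
```

```text
t 17.57 pos [0.4384 0.0222 0.0196] F [-0.   0.4 -3.3] w 0.0373
 turn 1 [-0.0008  0.0001  0.0011]
 turn -1 [ 3.1407e+00  1.7000e-03 -1.0000e-04]
 -> (0.4384, 0.0223, 0.0196) cm tool [-0.   -0.    0.01]
```

{"method": "arm_command", "body": {"plan": [[0.08, 0, 0, 0, 0, 0, 3], [0.05, 0, 0, 0, 0, 0, 3]]}}

```text
time: 17.82
position: [0.4385, 0.0222, 0.0195]
tool_rot: [-0.5, 0.5, 0.499, 0.501]
ft_force: [-1.1, -0.3, 5.3]
grip_width: 0.0375
```

Seated (+5 N, no further descent). Release, rise.

{"method": "arm_command", "body": {"plan": [[0, 0, 0, 0, 0, 0, 4.2], [0, 0, 0, 0, 0, 0, 5.5], [0, 0, 0, 0, 0, 0, 6.5], [0, 0, 0, 0, 0, 0, 6.5], [-3, 0, 0, 0, 0, 0, 7], [-4, 0, 0, 0, 0, 0, 7], [-4, 0, 0, 0, 0, 0, 7], [0, 0, 0, 0, 0, 0, 7], [0, 0, 0, 0, 0, 0, 7]]}}

```text
time: 18.95
position: [0.4379, 0.0222, 0.1312]
tool_rot: [-0.5, 0.5, 0.5, 0.5]
ft_force: [0.3, -0.1, -0.1]
grip_width: 0.0698
```

```bash
python3 go.py .4905,.2707,.12
```

```text
t 18.95 pos [0.4379 0.0222 0.1312] F [ 0.3 -0.1 -0.1] w 0.0698
 turn 1 [-0.0011  0.0003  0.0001]
 turn -1 [ 3.1405e+00  2.0000e-04 -5.0000e-04]
 -> (0.4905, 0.2707, 0.12) cm tool [ 1.13 -5.23 24.85]
```

{"method": "arm_command", "body": {"plan": [[0, -0.8, 4.1, 0, 0, 0, 7], [0, -0.9, 4.1, 0, 0, 0, 7], [0.3, -0.9, 4.1, 0, 0, 0, 7], [0.3, -0.9, 4.1, 0, 0, 0, 7], [0.3, -0.9, 4.1, 0, 0, 0, 7], [0.2, -0.8, 4.2, 0, 0, 0, 7], [0, 0, 0, 0, 0, 0, 7], [0, 0, 0, 0, 0, 0, 7]]}}

```text
time: 19.95
position: [0.486, 0.2741, 0.1063]
tool_rot: [-0.494, 0.508, 0.503, 0.494]
ft_force: [-0.4, -0.1, 0.6]
grip_width: 0.0699
```

```bash
python3 go.py .4905,.272,.12
```

```text
t 19.95 pos [0.486  0.2741 0.1063] F [-0.4 -0.1  0.6] w 0.0699
 turn 1 [-0.0046 -0.0047 -0.022 ]
 turn -1 [ 3.1368 -0.0345  0.0074]
 -> (0.4905, 0.272, 0.12) cm tool [-1.38 -0.42 -0.21]
```

{"method": "arm_command", "body": {"plan": [[0, -0.3, -0.15, -0.003, -0.003, -0.016, 7], [0, 0, 0, 0, 0, 0, 7], [0, 0, 0, 0, 0, 0, 7], [2, 0, 0, 0, 0, 0, 7], [2, 0, 0, 0, 0, 0, 7], [1, 0, 0, 0, 0, 0, 7], [0, 0, 0, 0, 0, 0, 7], [0, 0, 0, 0, 0, 0, 7]]}}

```text
time: 20.95
position: [0.4899, 0.2682, 0.0562]
tool_rot: [-0.498, 0.503, 0.499, 0.501]
ft_force: [-0.3, -0.3, 0.2]
grip_width: 0.0698
```

```bash
python3 go.py .4905,.272,.02
```

```text
t 20.95 pos [0.4899 0.2682 0.0562] F [-0.3 -0.3  0.2] w 0.0698
 turn 1 [-0.0078 -0.0017 -0.0038]
 turn -1 [ 3.1338e+00 -6.0000e-03  2.6000e-03]
 -> (0.4905, 0.272, 0.02) cm tool [ 3.61 -0.07  0.39]
```

{"method": "arm_command", "body": {"plan": [[0, -0.05, 0.3, -0.006, -0.001, -0.003, 7], [0, 0, 0, 0, 0, 0, 7], [1.5, 0, 0, 0, 0, 0, 7], [1.5, 0, 0, 0, 0, 0, 7], [0, 0, 0, 0, 0, 0, 7], [0, 0, 0, 0, 0, 0, 7]]}}

```text
time: 21.7
position: [0.4909, 0.2717, 0.0247]
tool_rot: [-0.5, 0.5, 0.5, 0.5]
ft_force: [0.1, 0.6, -0.2]
grip_width: 0.0701
```

```bash
python3 go.py .4905,.272,.02
```

```text
t 21.7 pos [0.4909 0.2717 0.0247] F [ 0.1  0.6 -0.2] w 0.0701
 turn 1 [-0.001  -0.0001  0.0007]
 turn -1 [3.1406e+00 1.1000e-03 2.0000e-04]
 -> (0.4905, 0.272, 0.02) cm tool [0.47 0.04 0.03]
```

{"method": "arm_command", "body": {"plan": [[0.45, 0, 0, 0, 0, 0, 6], [0, 0, 0, 0, 0, 0, 5], [0, 0, 0, 0, 0, 0, 3], [0, 0, 0, 0, 0, 0, 3], [0, 0, 0, 0, 0, 0, 3], [0, 0, 0, 0, 0, 0, 3], [0, 0, 0, 0, 0, 0, 3]]}}

```text
time: 22.58
position: [0.4915, 0.272, 0.0205]
tool_rot: [-0.5, 0.5, 0.499, 0.501]
ft_force: [0.0, 0.8, -0.0]
grip_width: 0.0374
```

{"method": "arm_command", "body": {"plan": [[-2, 0, 0, 0, 0, 0, 3], [-4, 0, 0, 0, 0, 0, 3], [-4, 0, 0, 0, 0, 0, 3], [-1, 0, 0, 0, 0, 0, 3], [0, 0, 0, 0, 0, 0, 3], [0, 0, 0, 0, 0, 0, 3]]}}

```text
time: 23.32
position: [0.4879, 0.2703, 0.1291]
tool_rot: [-0.499, 0.503, 0.501, 0.498]
ft_force: [0.5, -0.6, -2.5]
grip_width: 0.0375
```

```bash
python3 go.py .611,-.133,.13
```

```text
t 23.32 pos [0.4879 0.2703 0.1291] F [ 0.5 -0.6 -2.5] w 0.0375
 turn 1 [-0.0012 -0.0031 -0.0073]
 turn -1 [ 3.1403 -0.0115  0.0049]
 -> (0.611, -0.133, 0.13) cm tool [ -0.05 -12.36 -40.32]
```

{"method": "arm_command", "body": {"plan": [[0, -1.5, -5, 0, -0.002, -0.004, 3], [0, -1.5, -5, 0, 0, 0, 3], [0, -1.5, -5, 0, 0, 0, 3], [0, -1.5, -5, 0, 0, 0, 3], [0, -1.5, -5, 0, 0, 0, 3], [0, -1.5, -5, 0, 0, 0, 3], [0, -1.5, -5, 0, 0, 0, 3], [0, -1.5, -4, 0, 0, 0, 3], [0, 0, 0, 0, 0, 0, 3], [0, 0, 0, 0, 0, 0, 3]]}}

```text
time: 24.58
position: [0.6028, -0.1299, 0.109]
tool_rot: [-0.491, 0.506, 0.509, 0.493]
ft_force: [0.0, 0.2, -1.9]
grip_width: 0.0377
```

```bash
python3 go.py .611,-.133,.0205
```

```text
t 24.57 pos [ 0.6028 -0.1299  0.109 ] F [ 0.   0.2 -1.9] w 0.0377
 turn 1 [ 0.0006  0.005  -0.0317]
 turn -1 [-3.1406  0.0498  0.0079]
 -> (0.611, -0.133, 0.0205) cm tool [ 8.82 -1.1  -0.35]
```

{"method": "arm_command", "body": {"plan": [[0, -0.7, -0.2, 0, 0.003, -0.022, 3], [0, 0, 0, 0, 0, 0, 3], [0, 0, 0, 0, 0, 0, 3], [2, 0, 0, 0, 0, 0, 3], [2, 0, 0, 0, 0, 0, 3], [2, 0, 0, 0, 0, 0, 3], [0, 0, 0, 0, 0, 0, 3], [0, 0, 0, 0, 0, 0, 3]]}}

```text
time: 25.58
position: [0.6095, -0.126, 0.0487]
tool_rot: [-0.499, 0.499, 0.505, 0.497]
ft_force: [-1.2, 0.2, -1.2]
grip_width: 0.0375
```

```bash
python3 go.py .611,-.133,.0205
```

```text
t 25.57 pos [ 0.6095 -0.126   0.0487] F [-1.2  0.2 -1.2] w 0.0375
 turn 1 [ 0.0081  0.0023 -0.0079]
 turn -1 [-3.1335  0.0124  0.0036]
 -> (0.611, -0.133, 0.0205) cm tool [ 2.82 -0.17 -0.71]
```

{"method": "arm_command", "body": {"plan": [[0, -0.1, -0.55, 0.007, 0.002, -0.006, 3], [0, 0, 0, 0, 0, 0, 3], [0, 0, 0, 0, 0, 0, 3], [0.9, 0, 0, 0, 0, 0, 3], [0.9, 0, 0, 0, 0, 0, 3], [0, 0, 0, 0, 0, 0, 3], [0, 0, 0, 0, 0, 0, 3]]}}

```text
time: 26.45
position: [0.6117, -0.1323, 0.0314]
tool_rot: [0.501, -0.5, -0.499, -0.5]
ft_force: [-0.4, 0.3, -1.9]
grip_width: 0.0375
```

```bash
python3 go.py .611,-.133,.0205
```

```text
t 26.45 pos [ 0.6117 -0.1323  0.0314] F [-0.4  0.3 -1.9] w 0.0375
 turn 1 [ 0.0006 -0.0011  0.0015]
 turn -1 [-3.141e+00 -2.400e-03 -1.800e-03]
 -> (0.611, -0.133, 0.0205) cm tool [ 1.09  0.07 -0.07]
```

{"method": "arm_command", "body": {"plan": [[0.4, 0, 0, 0, 0, 0, 3], [0.4, 0, 0, 0, 0, 0, 3], [0.2, 0, 0, 0, 0, 0, 3], [0, 0, 0, 0, 0, 0, 3], [0.1, 0, 0, 0, 0, 0, 3], [0, 0, 0, 0, 0, 0, 3]]}}

```text
time: 27.2
position: [0.6123, -0.1325, 0.0207]
tool_rot: [0.501, -0.5, -0.499, -0.5]
ft_force: [-0.3, -0.1, -1.9]
grip_width: 0.0371
```

{"method": "arm_command", "body": {"plan": [[0.08, 0, 0, 0, 0, 0, 3], [0.05, 0, 0, 0, 0, 0, 3]]}}

```text
time: 27.45
position: [0.6124, -0.1325, 0.0205]
tool_rot: [0.501, -0.499, -0.499, -0.5]
ft_force: [-1.4, 0.9, 3.8]
grip_width: 0.0375
```

Seated. Release, rise, and go to blue in the red dish (0.625, 0.111).

{"method": "arm_command", "body": {"plan": [[0, 0, 0, 0, 0, 0, 4.2], [0, 0, 0, 0, 0, 0, 5.5], [0, 0, 0, 0, 0, 0, 6.5], [0, 0, 0, 0, 0, 0, 6.5], [-3, 0, 0, 0, 0, 0, 7], [-4, 0, 0, 0, 0, 0, 7], [-4, 0, 0, 0, 0, 0, 7], [0, 0, 0, 0, 0, 0, 7], [0, 0, 0, 0, 0, 0, 7]]}}

```text
time: 28.58
position: [0.6116, -0.1323, 0.131]
tool_rot: [0.501, -0.5, -0.5, -0.5]
ft_force: [-0.3, 0.1, -0.4]
grip_width: 0.0698
```

```bash
python3 go.py .6247,.1115,.13
```

```text
t 28.57 pos [ 0.6116 -0.1323  0.131 ] F [-0.3  0.1 -0.4] w 0.0698
 turn 1 [ 0.0006 -0.001   0.0014]
 turn -1 [-3.141e+00 -2.200e-03 -1.600e-03]
 -> (0.6247, 0.1115, 0.13) cm tool [ 0.08 -1.32 24.38]
```

{"method": "arm_command", "body": {"plan": [[-0.2, 0, 4, 0, 0, 0, 7], [-0.2, -0.2, 4.1, 0, 0, 0, 7], [0, -0.2, 4.1, 0, 0, 0, 7], [0, -0.3, 4.1, 0, 0, 0, 7], [0, -0.3, 4.1, 0, 0, 0, 7], [0, -0.3, 4, 0, 0, 0, 7], [0, 0, 0, 0, 0, 0, 7], [0, 0, 0, 0, 0, 0, 7]]}}

```text
time: 29.58
position: [0.6182, 0.1177, 0.121]
tool_rot: [-0.494, 0.506, 0.505, 0.496]
ft_force: [-0.2, -0.6, -0.1]
grip_width: 0.0702
```

```bash
python3 go.py .6247,.1115,.02
```

```text
t 29.57 pos [0.6182 0.1177 0.121 ] F [-0.2 -0.6 -0.1] w 0.0702
 turn 1 [-0.0024  0.0005 -0.0207]
 turn -1 [ 3.139e+00 -3.250e-02 -7.000e-04]
 -> (0.6247, 0.1115, 0.02) cm tool [10.09 -0.86 -0.63]
```

{"method": "arm_command", "body": {"plan": [[0, -0.6, -0.4, -0.002, 0, -0.015, 7], [0, 0, 0, 0, 0, 0, 7], [0, 0, 0, 0, 0, 0, 7], [2, 0, 0, 0, 0, 0, 7], [2, 0, 0, 0, 0, 0, 7], [0, 0, 0, 0, 0, 0, 7], [0, 0, 0, 0, 0, 0, 7]]}}

```text
time: 30.45
position: [0.6258, 0.108, 0.0809]
tool_rot: [-0.498, 0.503, 0.499, 0.501]
ft_force: [-0.4, -0.9, 0.3]
grip_width: 0.0697
```

```bash
python3 go.py .6247,.1115,.02
```

```text
t 30.45 pos [0.6258 0.108  0.0809] F [-0.4 -0.9  0.3] w 0.0697
 turn 1 [-0.0073 -0.0003 -0.0029]
 turn -1 [ 3.1343e+00 -4.6000e-03  5.0000e-04]
 -> (0.6247, 0.1115, 0.02) cm tool [6.09 0.09 0.35]
```

{"method": "arm_command", "body": {"plan": [[0, 0.05, 0.3, -0.006, 0, -0.002, 7], [0, 0, 0, 0, 0, 0, 7], [2, 0, 0, 0, 0, 0, 7], [2, 0, 0, 0, 0, 0, 7], [1.5, 0, 0, 0, 0, 0, 7], [0, 0, 0, 0, 0, 0, 7], [0, 0, 0, 0, 0, 0, 7]]}}

```text
time: 31.32
position: [0.6261, 0.1113, 0.0237]
tool_rot: [-0.5, 0.5, 0.499, 0.501]
ft_force: [-0.1, -0.3, 0.4]
grip_width: 0.0703
```

```bash
python3 go.py .6247,.1115,.02
```

```text
t 31.32 pos [0.6261 0.1113 0.0237] F [-0.1 -0.3  0.4] w 0.0703
 turn 1 [-0.0007 -0.0003  0.0016]
 turn -1 [3.1409e+00 2.5000e-03 4.0000e-04]
 -> (0.6247, 0.1115, 0.02) cm tool [0.37 0.14 0.02]
```

{"method": "arm_command", "body": {"plan": [[0.35, 0.1, 0, 0, 0, 0, 6], [0, 0, 0, 0, 0, 0, 5], [0, 0, 0, 0, 0, 0, 3], [0, 0, 0, 0, 0, 0, 3], [0, 0, 0, 0, 0, 0, 3], [0, 0, 0, 0, 0, 0, 3], [0, 0, 0, 0, 0, 0, 3]]}}

```text
time: 32.2
position: [0.6262, 0.1117, 0.0216]
tool_rot: [-0.501, 0.499, 0.499, 0.501]
ft_force: [0.4, 0.5, -0.6]
grip_width: 0.0374
```

{"method": "arm_command", "body": {"plan": [[-2, 0, 0, 0, 0, 0, 3], [-4, 0, 0, 0, 0, 0, 3], [-4, 0, 0, 0, 0, 0, 3], [-1, 0, 0, 0, 0, 0, 3], [0, 0, 0, 0, 0, 0, 3], [0, 0, 0, 0, 0, 0, 3]]}}

```text
time: 32.95
position: [0.6235, 0.1112, 0.1353]
tool_rot: [-0.5, 0.5, 0.5, 0.5]
ft_force: [0.6, -0.3, -2.7]
grip_width: 0.0374
```

```bash
python3 go.py .4876,.268,.13
```

```text
t 32.95 pos [0.6235 0.1112 0.1353] F [ 0.6 -0.3 -2.7] w 0.0374
 turn 1 [-0.0008 -0.0004  0.0004]
 turn -1 [3.1408e+00 6.0000e-04 6.0000e-04]
 -> (0.4876, 0.268, 0.13) cm tool [ 0.52 13.61 15.66]
```

Placement contact expected at TCP z ≈ 0.0216.

{"method": "arm_command", "body": {"plan": [[0, 2.2, 2.5, 0, 0, 0, 3], [0, 2.2, 2.6, 0, 0, 0, 3], [0, 2.2, 2.6, 0, 0, 0, 3], [0, 2.2, 2.6, 0, 0, 0, 3], [0, 2.2, 2.6, 0, 0, 0, 3], [0, 2.2, 2.5, 0, 0, 0, 3], [0, 0, 0, 0, 0, 0, 3], [0, 0, 0, 0, 0, 0, 3]]}}

```text
time: 33.95
position: [0.4814, 0.267, 0.1228]
tool_rot: [-0.495, 0.508, 0.503, 0.494]
ft_force: [-0.2, -0.0, -1.8]
grip_width: 0.0376
```

```bash
python3 go.py .4876,.268,.0216
```

```text
t 33.95 pos [0.4814 0.267  0.1228] F [-0.2 -0.  -1.8] w 0.0376
 turn 1 [-0.0031 -0.0058 -0.0224]
 turn -1 [ 3.1383 -0.0351  0.0091]
 -> (0.4876, 0.268, 0.0216) cm tool [10.11 -0.84  0.16]
```

{"method": "arm_command", "body": {"plan": [[0, -0.4, 0.15, -0.002, -0.004, -0.016, 3], [0, 0, 0, 0, 0, 0, 3], [0, 0, 0, 0, 0, 0, 3], [2, 0, 0, 0, 0, 0, 3], [2, 0, 0, 0, 0, 0, 3], [2, 0, 0, 0, 0, 0, 3], [1, 0, 0, 0, 0, 0, 3], [0, 0, 0, 0, 0, 0, 3], [0, 0, 0, 0, 0, 0, 3]]}}

```text
time: 35.08
position: [0.4911, 0.2659, 0.052]
tool_rot: [-0.499, 0.502, 0.498, 0.502]
ft_force: [0.0, -0.4, -2.4]
grip_width: 0.0373
```

```bash
python3 go.py .4876,.268,.0216
```

```text
t 35.08 pos [0.4911 0.2659 0.052 ] F [ 0.  -0.4 -2.4] w 0.0373
 turn 1 [-0.0069 -0.0003  0.0007]
 turn -1 [3.1347e+00 1.1000e-03 5.0000e-04]
 -> (0.4876, 0.268, 0.0216) cm tool [3.04 0.35 0.21]
```

{"method": "arm_command", "body": {"plan": [[0, 0.35, 0.15, -0.006, 0, 0, 3], [0, 0, 0, 0, 0, 0, 3], [1, 0, 0, 0, 0, 0, 3], [1, 0, 0, 0, 0, 0, 3], [0, 0, 0, 0, 0, 0, 3], [0, 0, 0, 0, 0, 0, 3]]}}

```text
time: 35.83
position: [0.4882, 0.2679, 0.0319]
tool_rot: [-0.501, 0.499, 0.499, 0.501]
ft_force: [-0.6, -0.2, -1.1]
grip_width: 0.0377
```

```bash
python3 go.py .4876,.268,.0216
```

```text
t 35.83 pos [0.4882 0.2679 0.0319] F [-0.6 -0.2 -1.1] w 0.0377
 turn 1 [-0.0002  0.0004  0.0031]
 turn -1 [ 3.1414e+00  4.9000e-03 -7.0000e-04]
 -> (0.4876, 0.268, 0.0216) cm tool [1.03 0.06 0.01]
```

{"method": "arm_command", "body": {"plan": [[0.4, 0.05, 0, 0, 0, 0.003, 3], [0.3, 0, 0, 0, 0, 0, 3], [0.2, 0, 0, 0, 0, 0, 3], [0, 0, 0, 0, 0, 0, 3], [0.1, 0, 0, 0, 0, 0, 3], [0, 0, 0, 0, 0, 0, 3]]}}

```text
time: 36.58
position: [0.4881, 0.2681, 0.0217]
tool_rot: [-0.5, 0.5, 0.5, 0.501]
ft_force: [0.3, 0.5, -2.9]
grip_width: 0.0376
```

{"method": "arm_command", "body": {"plan": [[0.08, 0, 0, 0, 0, 0, 3], [0.05, 0, 0, 0, 0, 0, 3]]}}

```text
time: 36.83
position: [0.4882, 0.2681, 0.0216]
tool_rot: [-0.5, 0.499, 0.5, 0.501]
ft_force: [-0.9, -0.1, 2.7]
grip_width: 0.0372
```

{"method": "arm_command", "body": {"plan": [[0, 0, 0, 0, 0, 0, 4.2], [0, 0, 0, 0, 0, 0, 5.5], [0, 0, 0, 0, 0, 0, 6.5], [0, 0, 0, 0, 0, 0, 6.5], [-3, 0, 0, 0, 0, 0, 7], [-4, 0, 0, 0, 0, 0, 7], [-4, 0, 0, 0, 0, 0, 7], [0, 0, 0, 0, 0, 0, 7], [0, 0, 0, 0, 0, 0, 7]]}}

```text
time: 37.95
position: [0.4879, 0.2678, 0.1329]
tool_rot: [-0.5, 0.5, 0.5, 0.5]
ft_force: [-0.7, 0.0, -0.4]
grip_width: 0.0698
```

```bash
python3 go.py .475,-.284,.13; python3 - <<'E'
from ov import *
p,d=optics.camera("top");cv2.imwrite("pics/top1.png",p)
C={"red":(271,195),"yellow":(386,213),"green":(305,292),"white":(459,286)}
D={"red":(.6305,.1107),"yellow":(.611,-.133),"green":(.4384,.0223),"white":(.4743,-.284)}
overlay(p,C,D,{"white":((.4752,-.284),.052),"yellow":((.6123,-.1325),.056),"green":((.4384,.0223),.06)},"pics/c2.png")
E
```

```text
t 37.95 pos [0.4879 0.2678 0.1329] F [-0.7  0.  -0.4] w 0.0698
 turn 1 [-0.0005  0.0006  0.0003]
 turn -1 [ 3.1411e+00  4.0000e-04 -9.0000e-04]
 -> (0.475, -0.284, 0.13) cm tool [  0.26   1.27 -55.19]
```

View pics/c2.png

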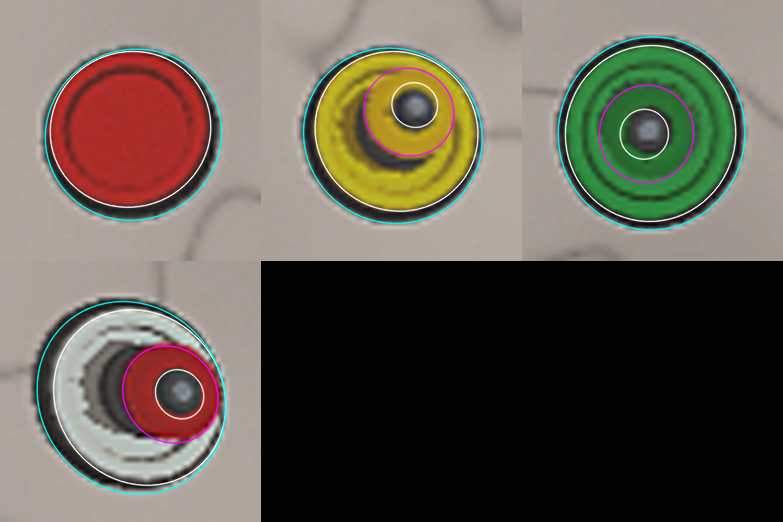

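Yellow, green and red stand centred and upright in the yellow, green and white dishes (nose outlines match within ~2 mm), and the red dish is empty. Now red, the last one.

{"method": "arm_command", "body": {"plan": [[-1, 0.1, -4, 0, 0, 0, 7], [-0.5, 0.1, -5, 0, 0, 0, 7], [0, 0.1, -5, 0, 0, 0, 7], [0, 0.1, -5, 0, 0, 0, 7], [0, 0.1, -5, 0, 0, 0, 7], [0, 0.1, -5, 0, 0, 0, 7], [0, 0.1, -5, 0, 0, 0, 7], [0, 0.1, -5, 0, 0, 0, 7], [0, 0.1, -5, 0, 0, 0, 7], [0, 0.1, -5, 0, 0, 0, 7], [0, 0, -5, 0, 0, 0, 7], [0, 0, 0, 0, 0, 0, 7]]}}

```text
time: 39.5
position: [0.4721, -0.2871, 0.1302]
tool_rot: [-0.492, 0.503, 0.508, 0.496]
ft_force: [-0.5, 0.8, -0.3]
grip_width: 0.0698
```

```bash
python3 go.py .476,-.284,.02
```

```text
t 39.5 pos [ 0.4721 -0.2871  0.1302] F [-0.5  0.8 -0.3] w 0.0698
 turn 1 [ 0.0015  0.0093 -0.0233]
 turn -1 [-3.1399  0.0366  0.0146]
 -> (0.476, -0.284, 0.02) cm tool [11.01 -0.65  0.21]
```

{"method": "arm_command", "body": {"plan": [[0, -0.3, 0.3, 0.001, 0.007, -0.018, 7], [0, 0, 0, 0, 0, 0, 7], [0, 0, 0, 0, 0, 0, 7], [2, 0, 0, 0, 0, 0, 7], [2, 0, 0, 0, 0, 0, 7], [1, 0, 0, 0, 0, 0, 7], [0, 0, 0, 0, 0, 0, 7], [0, 0, 0, 0, 0, 0, 7]]}}

```text
time: 40.5
position: [0.4744, -0.276, 0.0781]
tool_rot: [-0.498, 0.498, 0.505, 0.498]
ft_force: [0.1, -0.3, -0.0]
grip_width: 0.0702
```

```bash
python3 go.py .476,-.284,.02
```

```text
t 40.5 pos [ 0.4744 -0.276   0.0781] F [ 0.1 -0.3 -0. ] w 0.0702
 turn 1 [ 0.0079  0.0064 -0.0078]
 turn -1 [-3.1337  0.0122  0.01  ]
 -> (0.476, -0.284, 0.02) cm tool [ 5.8  -0.2  -0.83]
```

{"method": "arm_command", "body": {"plan": [[0, -0.1, -0.7, 0.007, 0.006, -0.006, 7], [0, 0, 0, 0, 0, 0, 7], [0, 0, 0, 0, 0, 0, 7], [2, 0, 0, 0, 0, 0, 7], [2, 0, 0, 0, 0, 0, 7], [1.4, 0, 0, 0, 0, 0, 7], [0, 0, 0, 0, 0, 0, 7], [0, 0, 0, 0, 0, 0, 7]]}}

```text
time: 41.5
position: [0.4775, -0.2859, 0.0255]
tool_rot: [0.502, -0.5, -0.498, -0.5]
ft_force: [1.0, -0.6, -0.6]
grip_width: 0.0703
```

```bash
python3 go.py .476,-.284,.02
```

```text
t 41.5 pos [ 0.4775 -0.2859  0.0255] F [ 1.  -0.6 -0.6] w 0.0703
 turn 1 [-0.0003 -0.0048  0.0037]
 turn -1 [3.1413 0.0059 0.0075]
 -> (0.476, -0.284, 0.02) cm tool [0.55 0.15 0.19]
```

{"method": "arm_command", "body": {"plan": [[0.55, 0.15, 0.2, 0, -0.004, 0.003, 6], [0, 0, 0, 0, 0, 0, 5], [0, 0, 0, 0, 0, 0, 3], [0, 0, 0, 0, 0, 0, 3], [0, 0, 0, 0, 0, 0, 3], [0, 0, 0, 0, 0, 0, 3], [0, 0, 0, 0, 0, 0, 3]]}}

```text
time: 42.38
position: [0.4767, -0.2843, 0.0211]
tool_rot: [0.501, -0.5, -0.499, -0.5]
ft_force: [0.5, -0.2, -0.9]
grip_width: 0.0375
```

{"method": "arm_command", "body": {"plan": [[-2, 0, 0, 0, 0, 0, 3], [-4, 0, 0, 0, 0, 0, 3], [-4, 0, 0, 0, 0, 0, 3], [-2, 0, 0, 0, 0, 0, 3], [0, 0, 0, 0, 0, 0, 3], [0, 0, 0, 0, 0, 0, 3]]}}

```text
time: 43.12
position: [0.4744, -0.2824, 0.1416]
tool_rot: [-0.499, 0.5, 0.501, 0.5]
ft_force: [-0.2, 0.7, -2.7]
grip_width: 0.0373
```

```bash
python3 go.py .6305,.111,.14
```

```text
t 43.12 pos [ 0.4744 -0.2824  0.1416] F [-0.2  0.7 -2.7] w 0.0373
 turn 1 [-0.0003  0.0026 -0.0029]
 turn -1 [ 3.1412 -0.0045 -0.004 ]
 -> (0.6305, 0.111, 0.14) cm tool [  0.22 -15.6   39.34]
```

{"method": "arm_command", "body": {"plan": [[0, -1.9, 4.8, 0, 0, 0, 3], [0, -1.9, 4.9, 0, 0, 0, 3], [0, -1.9, 4.9, 0, 0, 0, 3], [0, -1.9, 4.9, 0, 0, 0, 3], [0, -1.9, 4.9, 0, 0, 0, 3], [0, -1.9, 4.9, 0, 0, 0, 3], [0, -1.9, 4.9, 0, 0, 0, 3], [0, -1.9, 4.6, 0, 0, 0, 3], [0, 0, 0, 0, 0, 0, 3], [0, 0, 0, 0, 0, 0, 3]]}}

```text
time: 44.38
position: [0.6248, 0.1165, 0.1242]
tool_rot: [-0.49, 0.506, 0.507, 0.496]
ft_force: [0.1, -0.6, -2.1]
grip_width: 0.0378
```

```bash
python3 go.py .6305,.111,.0211
```

```text
t 44.38 pos [0.6248 0.1165 0.1242] F [ 0.1 -0.6 -2.1] w 0.0378
 turn 1 [-0.0045  0.0064 -0.0278]
 turn -1 [ 3.1368 -0.0436 -0.0101]
 -> (0.6305, 0.111, 0.0211) cm tool [10.29 -0.86 -0.61]
```

{"method": "arm_command", "body": {"plan": [[0, -0.5, -0.3, -0.003, 0.004, -0.021, 3], [0, 0, 0, 0, 0, 0, 3], [0, 0, 0, 0, 0, 0, 3], [2, 0, 0, 0, 0, 0, 3], [2, 0, 0, 0, 0, 0, 3], [2, 0, 0, 0, 0, 0, 3], [1, 0, 0, 0, 0, 0, 3], [0, 0, 0, 0, 0, 0, 3], [0, 0, 0, 0, 0, 0, 3]]}}

```text
time: 45.5
position: [0.6303, 0.1067, 0.0539]
tool_rot: [-0.496, 0.503, 0.499, 0.502]
ft_force: [0.7, -0.7, -1.4]
grip_width: 0.0375
```

```bash
python3 go.py .6305,.111,.0211
```

```text
t 45.5 pos [0.6303 0.1067 0.0539] F [ 0.7 -0.7 -1.4] w 0.0375
 turn 1 [-0.0102  0.0013 -0.0032]
 turn -1 [ 3.1314e+00 -5.1000e-03 -2.1000e-03]
 -> (0.6305, 0.111, 0.0211) cm tool [ 3.28 -0.03  0.42]
```

{"method": "arm_command", "body": {"plan": [[0, 0, 0.35, -0.009, 0.001, -0.003, 3], [0, 0, 0, 0, 0, 0, 3], [1.1, 0, 0, 0, 0, 0, 3], [1.1, 0, 0, 0, 0, 0, 3], [0, 0, 0, 0, 0, 0, 3], [0, 0, 0, 0, 0, 0, 3]]}}

```text
time: 46.25
position: [0.6312, 0.1107, 0.0317]
tool_rot: [-0.5, 0.499, 0.499, 0.501]
ft_force: [0.2, 0.3, -2.3]
grip_width: 0.0378
```

```bash
python3 go.py .6305,.111,.0211
```

```text
t 46.25 pos [0.6312 0.1107 0.0317] F [ 0.2  0.3 -2.3] w 0.0378
 turn 1 [-0.0002  0.0003  0.0024]
 turn -1 [ 3.1414e+00  3.8000e-03 -5.0000e-04]
 -> (0.6305, 0.111, 0.0211) cm tool [1.06 0.08 0.03]
```

{"method": "arm_command", "body": {"plan": [[0.4, 0.05, 0, 0, 0, 0.002, 3], [0.3, 0, 0, 0, 0, 0, 3], [0.2, 0, 0, 0, 0, 0, 3], [0, 0, 0, 0, 0, 0, 3], [0.1, 0, 0, 0, 0, 0, 3], [0, 0, 0, 0, 0, 0, 3]]}}

```text
time: 47.0
position: [0.6311, 0.1106, 0.0215]
tool_rot: [-0.5, 0.5, 0.5, 0.5]
ft_force: [0.6, -0.8, -0.9]
grip_width: 0.0374
```

{"method": "arm_command", "body": {"plan": [[0.08, 0, 0, 0, 0, 0, 3], [0.05, 0, 0, 0, 0, 0, 3]]}}

```text
time: 47.25
position: [0.6313, 0.1106, 0.0211]
tool_rot: [-0.5, 0.5, 0.5, 0.501]
ft_force: [-1.1, 0.1, 1.8]
grip_width: 0.0373
```

{"method": "arm_command", "body": {"plan": [[0, 0, 0, 0, 0, 0, 4.2], [0, 0, 0, 0, 0, 0, 5.5], [0, 0, 0, 0, 0, 0, 6.5], [0, 0, 0, 0, 0, 0, 6.5], [-3, 0, 0, 0, 0, 0, 7], [-4, 0, 0, 0, 0, 0, 7], [-4, 0, 0, 0, 0, 0, 7], [-4, 0, 0, 0, 0, 0, 7], [0, 4, 1, 0, 0, 0, 7], [0, 5, 1, 0, 0, 0, 7], [0, 5, 1, 0, 0, 0, 7], [0, 0, 0, 0, 0, 0, 7]]}}

```text
time: 48.75
position: [0.4881, 0.141, 0.1751]
tool_rot: [-0.501, 0.499, 0.499, 0.502]
ft_force: [0.4, 0.2, -0.0]
grip_width: 0.0703
```

```bash
python3 - <<'E'
from h import *
for n in("top","scene"):
    p,d=optics.camera(n);cv2.imwrite(f"pics/{n}9.png",p if n=="top" else cv2.resize(p[120:300,140:460],None,fx=2.5,fy=2.5))
E
```

```text
(no output)
```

View pics/scene9.png

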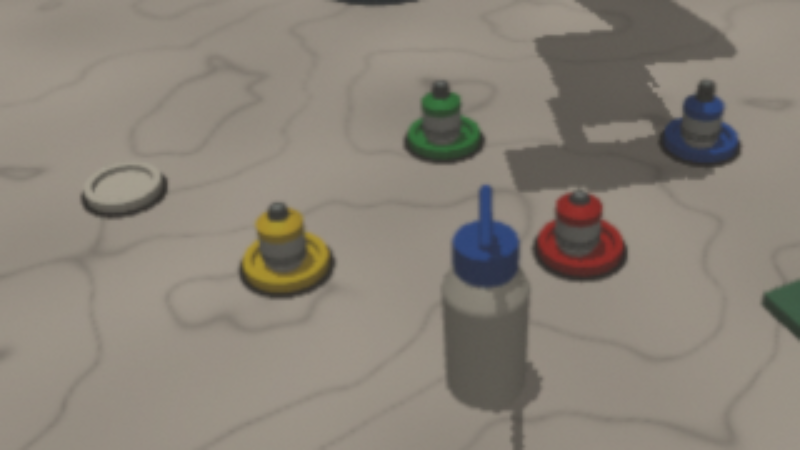

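View pics/top9.png

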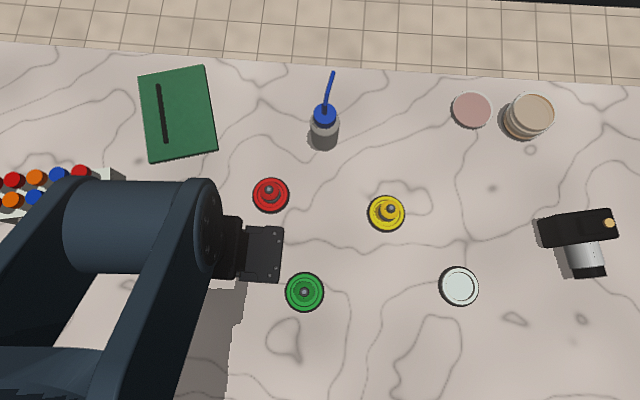

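All four objectives stand upright in their own colours: red (580,235), yellow (285,255), green (442,125) and blue (702,130) in the scene crop. The white dish (125,188) is empty and the bottle is unmoved at (324,130) in the top view.

```bash
python3 -c "
from rig import workorder
print(workorder.hand_in())"
```

```text
the job is handed in; nothing more can be done
None
```

All four objectives now stand in the dishes of their own colours, the white dish is empty, and the job is handed in at about 49 s of the 128 s allowed.

I moved red to the white dish as the spare place, then green, yellow and blue to their homes, and red to the red dish last. Each was lowered to its floor height before release. For the four home placings the force reading turned upward at contact. For red in the white dish the force was unclear, so there I went by height alone.

**Last checks:** The scene picture shows all four upright in their dishes and the white dish empty. In the top picture the wash bottle is where it was. Blue is the weakest check: the arm hid the blue dish from the top camera, so it was confirmed only by the scene picture and by its contact height and force.

**First grasp:** My first grasp on red sat about 7 mm too high because the arm had not fully reached the target. I opened the fingers and gripped again lower, before any lift.

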